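# Hold the spring clip open astride the next recipe card

### The arm

A 6-joint arm with a two-finger parallel gripper is mounted at the origin on a cart in front of the work surface, level with it; the furniture and walls round the work are solid. World frame = base frame: x ahead of the robot, y to its left, z up, the work surface at z = 0. Lengths are in m, angles in rad, forces in N, time in s.
With the tool pointing down it reaches from about 0.3 to 0.875 m from the base axis. Payload 6.4 kg.
Tool frame: the origin (TCP) lies midway between the tips of the shut fingers; the grasp point (between the pads) lies 19 mm behind it (ctrl.hold_point_z is the distance from the TCP to the grasp point, in m); z points along the fingers, y is the line along which they close (so a half turn about z gives the same grasp; the last joint's range is limited). The gripper opens to 85 mm and grips with 20 to 120 N. Pads are 22 mm wide; open, the fingers measure 114 mm over their backs; the gripper's body (76 mm by 85 mm) begins 54 mm behind the grasp point. The pads swing forward as they close: fully open they stand 13 mm farther back than shut.
Start: joints at [-1.413, 0.181, 1.607, -0, 1.354, -0.206], TCP at [0.205, -0.537, 0.231] pointing down, gripper open.
Joint ranges: [-2.99, 2.99], [-0.89, 2.07], [0.3, 2.58], [-1.14, 4.28], [0, 2.63], [-3.12, 3.12]. Speed limits (rad/s): [2.57, 2.57, 3.01, 3.14, 3.14, 3.14].

### API

Orientations are given as a unit quaternion [w, x, y, z].
In Python, from bench import ctrl gives the robot as it stands.
- The arm moves only by the tool carry_out, never from a script. Its argument "plan" is text: rows parted by semicolons, each of 6 numbers parted by spaces: the shift along the tool's x, y, z as a fraction of full scale, then the turn, a rotation vector about the tool's x, y, z as a fraction of full scale. A call has exactly 8 rows; each row shifts and turns the commanded pose from where the row before left it, along the tool's axes as they then stand; what a row does not reach is not made up. Full scale, the value 1, is 40 mm for a shift and 0.1 rad for a turn. A row lasts 1/12 s, in which the tool goes at most 41.7 mm and 7.16 degrees, less where a joint would pass 70% of its speed; a pose out of reach is approached as far as the arm can. A call with a number of a shift or a turn outside -1 to 1 is refused whole. A call with a gripper value outside its range is refused whole. "claw" is the gripper's target within -1 to 1 (shut at 1, half-way at 0, fully open at -1), set as the call begins (left out, the last holds). The fingers move at their own pace and stop on an object; the grip force is fixed at half the most. Time passes only in rows, so rows that do not move let the fingers close, or fill a call up. It gives the time, the measured TCP pose, the force, the opening and the grip force at its end, in the units of the state.
- ctrl.get_obs(): the state, without advancing time (a new reading comes with each control period).
- ctrl.camera(name): name is "side" or "top"; returns a dict with "pixels" (480x640x3 uint8, red, green, blue), "mtx" (3x3 intrinsics, pixels), "R" (3x3) and "t" (3): a world point X has camera coordinates R X + t. Camera axes: x right, y down, z forward; pixel columns grow to the right and rows downward; lengths in m; the calibration is good to about 2 mm. A picture is of the moment at which its call begins. There is no depth.
- ctrl.hand_in(): hands the job in; it is judged then, once.
The state is a dict: "time_s": time; "q": joint angles; "dq": joint speeds; "joint_efforts": joint torques, N m; "eef_pos": TCP position; "eef_rot": TCP orientation; "wrist_force": force on the tool from outside, world axes, zero at the start; "torque": the same for the moment, N m; "opening": opening from 0.0 (shut) to 1.0 (fully open); "grasp_force": force on a finger pad.
Only numpy, scipy, OpenCV 4.12 (cv2) and the standard library are available. Lean on these libraries where they do the work, as an engineer would, in place of code of your own. Each camera call takes 0.05 s, during which the arm holds its last target. There are 200 camera calls.

### The job

The red spring clip is biting on the finished recipe card (orange picture): squeeze its two levers together, lift it off with the jaws open, and bring it down over about the middle of the top edge of the next recipe card (green picture), one jaw on each side. Finish while still holding it there with the levers squeezed and the jaws gaping wide, the card edge between them and the clip touching no part of the card, so that I can slip a note in. Never let the clip drop onto the board, and leave both stands and the other things where they are.

Things in the scene. Friction and masses are not known exactly. Their poses are not given: they have to be found in the camera images.
- clip_hinge (a point): Centre of the red plastic spring clip's hinge pin. At the start the clip stands upright on the orange-picture card's top edge, within 25 mm of its middle, hinge along the edge and 20 mm above it (14 mm of card bitten). y runs along the hinge; the axes belong to the front half (at -x): shut, x crosses the jaws and z points up to the levers; opened, they lean by half the opening angle.
- lever_front (a point): Tip of the front lever (middle of its rounded end), 44 mm above the hinge. The two levers, 34 mm wide along the hinge, rise from it as a V, tips 47 mm apart over the outside. Pinch them near the tips, square to the hinge. Fully squeezed they are parallel, 13 mm over all, and the tips are 48 mm above the hinge, so the hinge may sink up to 4 mm while a hand squeezes.
- lever_back (a point): Tip of the back lever, the same. Squeezing the tips together takes about 3 N to start and 8 N to hold fully open; more force only presses on a solid stop.
- jaw_front (a point): Lower inner edge of the front jaw pad (the half at -x of the clip), in the middle of its width. Fully open it is 13 mm from the clip's mid-plane and about 31 mm below the hinge.
- jaw_back (a point): The same point on the back jaw pad (the half at +x of the clip).
- clip_back (a joint): Opening angle between the two halves of the clip, rad: 0 when it bites on the 3 mm card, 0.70 at the stop (fully squeezed, jaw edges 26 mm apart).
- orange_edge (a point): Middle of the top edge of the finished recipe card (cream, orange stripe and picture), upright in a dark wooden stand on the board. x is square to the card (away from the picture side), y along the edge, z up. The card is 148 mm wide, 3 mm thick, fixed in the stand; the edge is 117 mm above the stand's underside.
- green_edge (a point): The same point and axes on the next recipe card, alike but with a green stripe and green picture.
- clip: The whole red clip, 81 mm high, about 65 g. Below the hinge hang the jaws: pads 56 mm wide along the hinge and 12 mm high, their lower ends 34 mm under the hinge when shut. Origin and axes as clip_hinge.
- stand_orange: Stand with the orange-picture card: loose, 0.4 kg, block 60 x 130 x 22 mm; origin under the middle of its foot, axes as orange_edge.
- stand_green: Stand with the green-picture card; origin under the middle of its foot, axes as green_edge.
- board: Pale wooden board, 300 x 560 x 18 mm, lying fixed on the hob; the stands are on it. Origin under its centre; its top is at z = 0.018.
- mustard_jar: Bystander: jar with a yellow lid, 68 mm across, 112 mm high, origin under its centre.
- tea_glass: Bystander: waisted tea glass, 63 mm across, 87 mm high, origin under its centre.
- tin: Bystander: green tin, 57 mm across, 72 mm high, origin under its centre.
- mug_blue_inside: Bystander: white mug, blue inside, 77 x 110 x 101 mm, origin under its centre.
- pen: Bystander: blue pen, 145 mm long, lying on the front of the board, origin under its centre.

How it is judged:
By the outcome, as a careful person would: the job done as asked, in the order asked, and still so for the second after the job is handed in, while the arm keeps its last pose, push and grip.
It also fails if it takes over 45 s, if anything falls off the work surface, if the arm or the gripper's body presses on something with over 40 N, if the wrist force passes 120 N, or if a joint passes its speed limit or range.

## Working session

There is one attempt and no reset: what is moved stays moved. The work goes in short steps, Python scripts to look and compute and a tool call to move; the robot and the scene stay as the last step left them, time stands still between calls to the robot, and variables do not carry over. Pictures are saved under pics/ and viewed, at most 10 in all, crops included, and the job is handed in when it is done.

Besides the shell and the picture viewer there is one more tool, called after "Emit:" as name(argument=value, ...) on one line, values as JSON. carry_out: Moves the arm, as the interface text tells. Shift numbers are shares of 40 mm and turn numbers shares of 0.1 rad, none past 1 either way. Its arguments: {"type":"object","properties":{"plan":{"type":"string"},"claw":{"type":"number"}},"required":["plan"]}

```bash
mkdir -p pics
python3 - <<'E'
from bench import ctrl
import cv2
for n in("side","top"):
    c=ctrl.camera(n); cv2.imwrite(f"pics/{n}0.png",c["pixels"][:,:,::-1]); print(n,c["mtx"].tolist(),c["R"].round(4).tolist(),c["t"].round(4).tolist())
o=ctrl.get_obs();print(o["eef_pos"],o["eef_rot"],o["opening"],ctrl.hold_point_z)
E
```

```text
side [[623.9450979977804, 0.0, 314.92442947140876], [0.0, 623.9450979977804, 238.0863275283492], [0.0, 0.0, 1.0]] [[0.8503, -0.5261, -0.0184], [-0.2365, -0.3506, -0.9062], [0.4703, 0.7748, -0.4225]] [-0.4949, 0.2103, 1.4115]
top [[437.6731877889632, 0.0, 323.3340468891034], [0.0, 437.6731877889632, 247.3151034185379], [0.0, 0.0, 1.0]] [[-0.0623, -0.9981, 0.0003], [-0.977, 0.0609, -0.2042], [0.2038, -0.013, -0.9789]] [-0.068, 0.5277, 1.0962]
[ 0.20451744 -0.53686102  0.23044608] [-8.17465256e-04  9.83507498e-01  1.80865510e-01  2.56218848e-05] 1.0011360535006093 0.0187
```

View pics/side0.png

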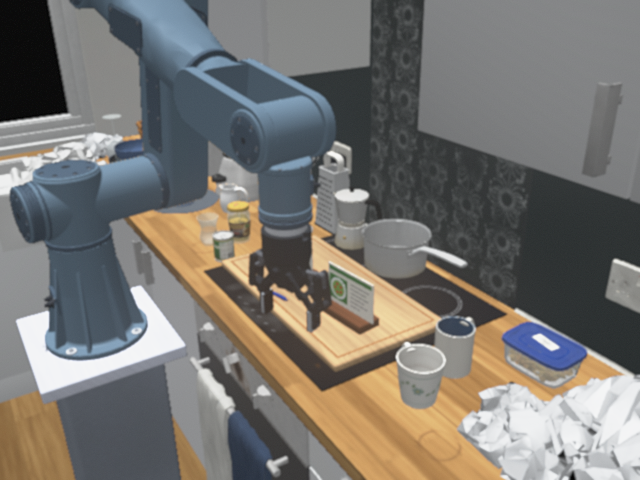

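View pics/top0.png

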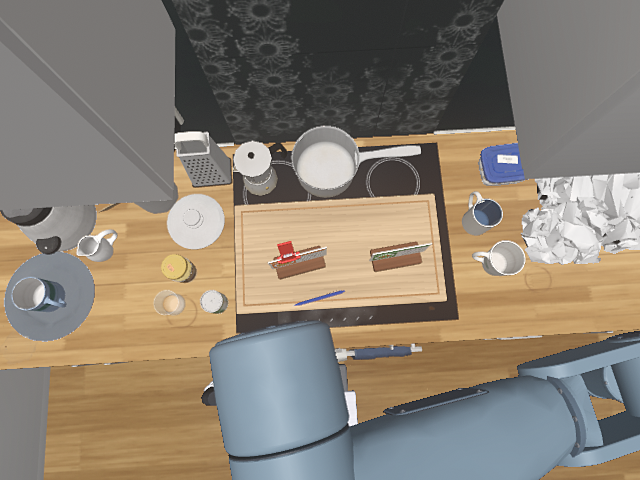

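Side view: the green card is at about (350,292), and the arm hides the orange card. Top view: the clip is at about (287,252), with the orange edge around (298,256) and the green edge around (400,252). I'll enlarge both.

Run:
```python
import cv2,numpy as np
t=cv2.imread("pics/top0.png"); s=cv2.imread("pics/side0.png")
a=cv2.resize(t[230:290,260:440],None,fx=4.4,fy=4.4,interpolation=cv2.INTER_CUBIC)
cv2.imwrite("pics/c1.png",a)
b=cv2.resize(s[250:340,310:390],None,fx=6,fy=6,interpolation=cv2.INTER_CUBIC)
cv2.imwrite("pics/c2.png",b)
```

```text
(no output)
```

View pics/c1.png

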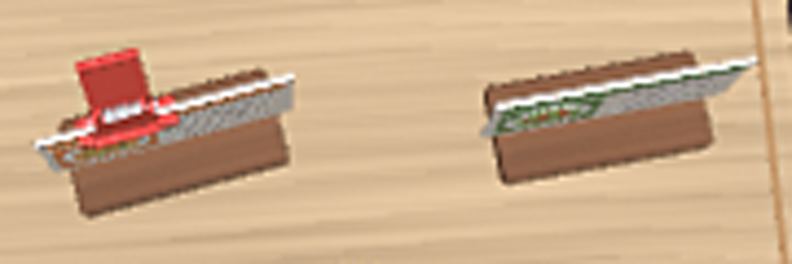

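View pics/c2.png

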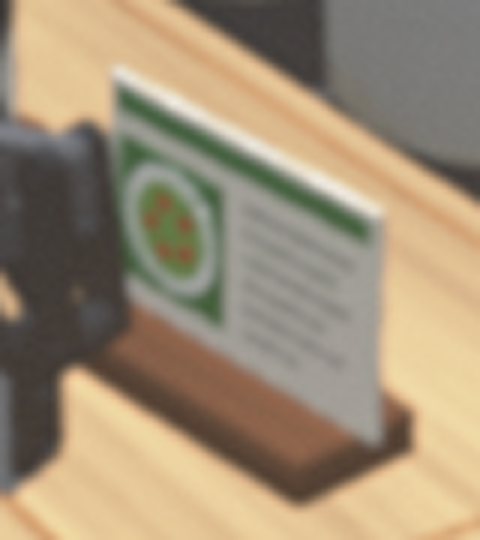

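Top crop: the orange edge runs (38,146)-(294,77) and the green edge (495,106)-(757,60). The clip's back lever tip edge is (78,63)-(138,50), and its front jaw spans about (78,135)-(178,108). Side crop: the green edge runs (115,68)-(382,212).

```bash
cat > h.py <<'E'
import numpy as np
K={};
from bench import ctrl
def load():
    for n in("side","top"):
        K[n]=ctrl.camera(n)
def ray(n,u,v,z):
    c=K[n];R=np.array(c["R"]);C=-R.T@np.array(c["t"])
    d=R.T@np.linalg.inv(c["mtx"])@[u,v,1]
    return C+d*(z-C[2])/d[2]
def proj(n,X):
    c=K[n];p=np.array(c["mtx"])@(np.array(c["R"])@X+np.array(c["t"]));return p[:2]/p[2]
E
python3 - <<'E'
from h import *
load()
np.set_printoptions(precision=4,suppress=True)
c=lambda x,y:((x+.5)/4.4+260-.5,(y+.5)/4.4+230-.5)
s=lambda x,y:((x+.5)/6+310-.5,(y+.5)/6+250-.5)
E={}
for nm,a,b in(("or",(38,146),(294,77)),("gr",(495,106),(757,60))):
    p=ray("top",*c(*a),.135);q=ray("top",*c(*b),.135);m=(p+q)/2;d=p-q;L=np.linalg.norm(d);print(nm,p,q,"mid",m,"len",L,"yaw",np.degrees(np.arctan2(-d[0],d[1])));E[nm]=(m,d/L)
p=ray("side",*s(115,68),.135);q=ray("side",*s(382,212),.135);d=p-q;print("side gr",p,q,(p+q)/2,np.linalg.norm(d),np.degrees(np.arctan2(-d[0],d[1])))
m,y=E["or"]
print("lever tip mid",[ray("top",*c(108,56.5),z) for z in(.195,.199)])
d=ray("top",*c(78,63),.199)-ray("top",*c(138,50),.199);print(d,np.linalg.norm(d),np.degrees(np.arctan2(-d[0],d[1])))
x=np.array([y[1],-y[0],0])
for name,u,v,z in(("backtip",108,56.5,.199),("jaw",128,121,.13),("hinge",124,112,.155)):
    r=ray("top",*c(u,v),z)-m; print(name,"x",r@x,"y",r@y)
E
```

```text
or [0.4758 0.0359 0.135 ] [ 0.5057 -0.1073  0.135 ] mid [ 0.4907 -0.0357  0.135 ] len 0.1462896767033829 yaw 11.821486664354076
gr [ 0.4824 -0.2172  0.135 ] [ 0.4993 -0.3648  0.135 ] mid [ 0.4909 -0.291   0.135 ] len 0.14855396549959254 yaw 6.529017148463391
side gr [ 0.4839 -0.2227  0.135 ] [ 0.5015 -0.367   0.135 ] [ 0.4927 -0.2949  0.135 ] 0.14537170170308317 6.93820984086934
lever tip mid [array([ 0.5103, -0.0094,  0.195 ]), array([ 0.5094, -0.0097,  0.199 ])]
[-0.005   0.0316  0.    ] 0.03196050109672357 8.990066349687252
backtip x 0.023532848180422 y 0.02157577518929736
jaw x 0.001403344816678761 y 0.022000557088280703
hinge x 0.0017846107026848307 y 0.022150099673384868
```

```bash
cat > plan.py <<'E'
from h import *
from scipy.spatial.transform import Rotation as Ro
def yawrot(deg):   # tool down, tool y along world heading deg
    a=np.radians(deg);y=np.array([np.cos(a),np.sin(a),0]);z=np.array([0,0,-1.]);return Ro.from_matrix(np.c_[np.cross(y,z),y,z])
def plan(pos,deg,n):
    o=ctrl.get_obs();p=np.array(o["eef_pos"]);w,x,y,z=o["eef_rot"];R=Ro.from_quat([x,y,z,w])
    pos=np.array(pos);print("at",p.round(4),"heading",np.degrees(np.arctan2(*R.as_matrix()[1::-1,1])).round(2),"t",o["time_s"])
    w=(R.inv()*yawrot(deg)).as_rotvec()/n; d=(pos-p)/n
    for i in range(n):
        print(*np.r_[R.inv().apply(d)/.04,w/.1].round(2),end="; " if (i+1)%8 else "\n"); R=R*Ro.from_rotvec(w)
E
python3 -c "
from plan import *
plan([.486,-.014,.26],11.8,16)"
```

```text
at [ 0.2045 -0.537   0.2307] heading -69.16 t 0.2
0.7 -0.61 -0.04 -0.0 -0.0 -0.88; 0.75 -0.54 -0.05 -0.0 -0.0 -0.88; 0.8 -0.47 -0.05 -0.0 -0.0 -0.88; 0.84 -0.4 -0.05 -0.0 -0.0 -0.88; 0.87 -0.33 -0.05 -0.0 -0.0 -0.88; 0.89 -0.25 -0.05 -0.0 -0.0 -0.88; 0.91 -0.17 -0.05 -0.0 -0.0 -0.88; 0.92 -0.09 -0.05 -0.0 -0.0 -0.88
0.93 -0.01 -0.05 -0.0 -0.0 -0.88; 0.92 0.08 -0.05 -0.0 -0.0 -0.88; 0.91 0.16 -0.05 -0.0 -0.0 -0.88; 0.9 0.24 -0.05 -0.0 -0.0 -0.88; 0.87 0.32 -0.05 -0.0 -0.0 -0.88; 0.84 0.39 -0.05 -0.0 -0.0 -0.88; 0.8 0.46 -0.05 -0.0 -0.0 -0.88; 0.76 0.53 -0.05 -0.0 -0.0 -0.88
```

Emit:
carry_out(plan="0.7 -0.61 -0.05 0 0 -0.88; 0.75 -0.54 -0.05 0 0 -0.88; 0.8 -0.47 -0.05 0 0 -0.88; 0.84 -0.4 -0.05 0 0 -0.88; 0.87 -0.33 -0.05 0 0 -0.88; 0.89 -0.25 -0.05 0 0 -0.88; 0.91 -0.17 -0.05 0 0 -0.88; 0.92 -0.09 -0.05 0 0 -0.88", claw=-1)

```text
time_s: 0.87
eef_pos: [0.3458, -0.2745, 0.2474]
eef_rot: [0.0, 0.86, 0.511, 0.0]
wrist_force: [0.5, 0.2, 0.7]
opening: 1.002
grasp_force: 0.0
```

Emit:
carry_out(plan="0.93 0 -0.05 0 0 -0.88; 0.92 0.08 -0.05 0 0 -0.88; 0.91 0.16 -0.05 0 0 -0.88; 0.9 0.24 -0.05 0 0 -0.88; 0.87 0.32 -0.05 0 0 -0.88; 0.84 0.39 -0.05 0 0 -0.88; 0.8 0.46 -0.05 0 0 -0.88; 0.76 0.53 -0.05 0 0 -0.88")

```text
time_s: 1.53
eef_pos: [0.488, -0.0142, 0.2634]
eef_rot: [0.0, 0.631, 0.776, -0.0]
wrist_force: [1.0, -0.2, 0.1]
opening: 1.002
grasp_force: 0.0
```

Run:
```python
from plan import *
import cv2
plan([.486,-.014,.169],11.8,8)
load()
for n in K: print(n,proj(n,np.array([.486,-.014,.18])),proj(n,np.array([.491,-.036,.135])))
t=K["top"]["pixels"][200:290,250:370,::-1]; s=K["side"]["pixels"]
a=cv2.resize(t,(600,450),interpolation=cv2.INTER_CUBIC)
u,v=proj("side",np.array([.486,-.014,.16])).astype(int)
print(u,v)
b=cv2.resize(s[v-45:v+45,u-20:u+20,::-1],(200,450),interpolation=cv2.INTER_CUBIC)
cv2.imwrite("pics/d.png",np.hstack([a,b]))
```

```text
at [ 0.488  -0.0142  0.2634] heading 11.78 t 1.5333
0.0 -0.01 0.3 0.0 0.0 -0.0; 0.0 -0.01 0.3 0.0 0.0 -0.0; 0.0 -0.01 0.3 0.0 0.0 -0.0; 0.0 -0.01 0.3 0.0 0.0 -0.0; 0.0 -0.01 0.3 0.0 0.0 -0.0; 0.0 -0.01 0.3 0.0 0.0 -0.0; 0.0 -0.01 0.3 0.0 0.0 -0.0; 0.0 -0.01 0.3 0.0 0.0 -0.0
side [283.74871052 212.82701369] [290.50576099 231.84930605]
top [287.1367855  253.87232988] [297.57208916 254.81139187]
284 220
```

View pics/d.png

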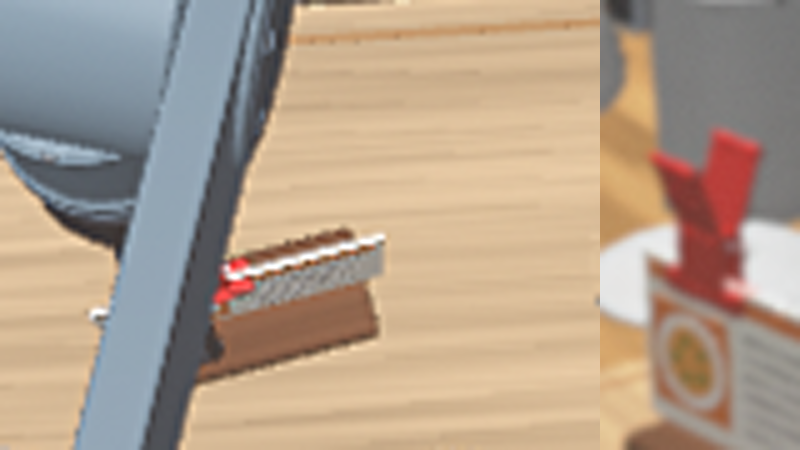

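Side crop: the clip is upright on the card. The back lever tip middle is at about px (291.7,202.7), and the front one is partly seen at about (278.5,208). The gripper is above and clear.

Run:
```python
from h import *
load()
for u,v in((291.7,202.7),(278.5,207.5)): print(ray("side",u,v,.199))
y=np.array([-.2049,.9788,0]);x=np.array([.9788,.2049,0])
for s in(1,-1): print(proj("side",np.array([.486,-.014,.199])+s*.0235*x))
m=np.array([.4907,-.0357,.135]);print(proj("side",m+.074*y),proj("side",m+.022*y+[0,0,.02]))
```

```text
[ 0.51303692 -0.00792481  0.199     ]
[ 0.47029637 -0.01719305  0.199     ]
[290.54988036 203.19331172]
[276.20669565 208.34177908]
[271.28637918 223.5562944 ] [284.24190413 222.04161001]
```

Emit:
carry_out(plan="0 0 0.3 0 0 0; 0 0 0.3 0 0 0; 0 0 0.3 0 0 0; 0 0 0.3 0 0 0; 0 0 0.3 0 0 0; 0 0 0.3 0 0 0; 0 0 0.3 0 0 0; 0 0 0.25 0 0 0")

```text
time_s: 2.4
eef_pos: [0.486, -0.0172, 0.1669]
eef_rot: [-0.001, 0.634, 0.774, -0.001]
wrist_force: [0.7, -0.1, -0.4]
opening: 1.004
grasp_force: 0.0
```

Emit:
carry_out(plan="0 0 0 0 0 0; 0 0 0 0 0 0; 0 0 0 0 0 0; 0 0 0 0 0 0; 0 0 0 0 0 0; 0 0 0 0 0 0; 0 0 0 0 0 0; 0 0 0 0 0 0", claw=-0.1)

```text
time_s: 3.07
eef_pos: [0.4878, -0.0162, 0.1698]
eef_rot: [0.0, 0.633, 0.775, 0.0]
wrist_force: [-1.1, -0.0, 1.1]
opening: 0.552
grasp_force: 2.1
```

Run:
```python
from plan import *
import cv2
plan([.488,-.014,.169],11.8,1)
o=ctrl.get_obs();print(o["wrist_force"],o["opening"])
load();s=K["side"]["pixels"]
cv2.imwrite("pics/e.png",cv2.resize(s[165:275,224:344,::-1],(654,600),interpolation=cv2.INTER_CUBIC))
```

```text
at [ 0.4878 -0.0162  0.1698] heading 11.52 t 3.0667
0.05 0.01 0.02 0.01 0.0 -0.05; [-1.06704212 -0.02391982  1.07916526] 0.5518499289483875
```

View pics/e.png

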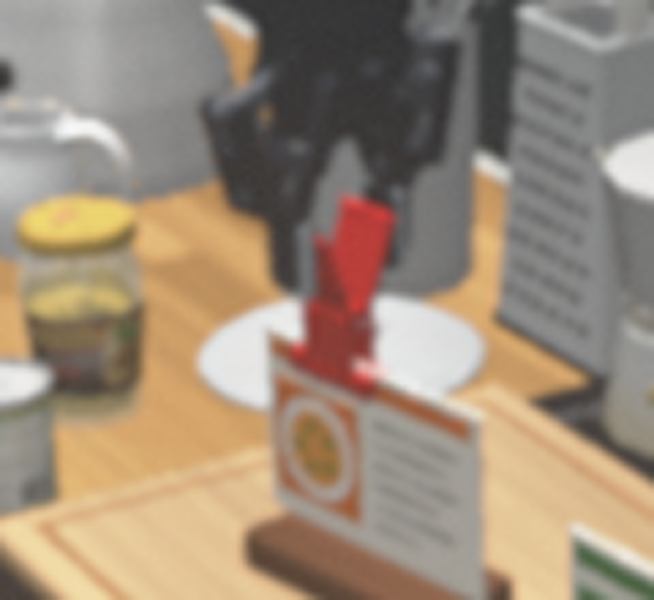

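The fingers lightly touch both levers (2 N). I'll squeeze in stages, rising a little each time to offset the pad swing.

Emit:
carry_out(plan="0 0 -0.01 0 0 0; 0 0 -0.01 0 0 0; 0 0 -0.01 0 0 0; 0 0 -0.01 0 0 0; 0 0 0 0 0 0; 0 0 0 0 0 0; 0 0 0 0 0 0; 0 0 0 0 0 0", claw=0.3)

```text
time_s: 3.83
eef_pos: [0.4875, -0.0161, 0.1708]
eef_rot: [-0.0, 0.633, 0.774, -0.0]
wrist_force: [0.0, -0.4, -1.0]
opening: 0.353
grasp_force: 5.2
```

Emit:
carry_out(plan="0 0 -0.01 0 0 0; 0 0 -0.01 0 0 0; 0 0 -0.01 0 0 0; 0 0 -0.01 0 0 0; 0 0 0 0 0 0; 0 0 0 0 0 0; 0 0 0 0 0 0; 0 0 0 0 0 0", claw=1)

```text
time_s: 4.5
eef_pos: [0.4875, -0.0161, 0.1725]
eef_rot: [-0.0, 0.633, 0.774, -0.0]
wrist_force: [-0.9, -0.7, -1.1]
opening: 0.117
grasp_force: 58.3
```

Run:
```python
from plan import *
import cv2
plan([.488,-.014,.169],11.8,1)
o=ctrl.get_obs();print(o["wrist_force"],o["opening"],o["grasp_force"])
load();s=K["side"]["pixels"]
cv2.imwrite("pics/f.png",cv2.resize(s[185:275,264:339,::-1],(500,600),interpolation=cv2.INTER_CUBIC))
```

```text
at [ 0.4875 -0.0161  0.1725] heading 11.52 t 4.5
0.05 0.02 0.09 -0.0 -0.0 -0.05; [-0.89468191 -0.72872144 -1.11274961] 0.11731678581807575 58.291052877902985
```

View pics/f.png

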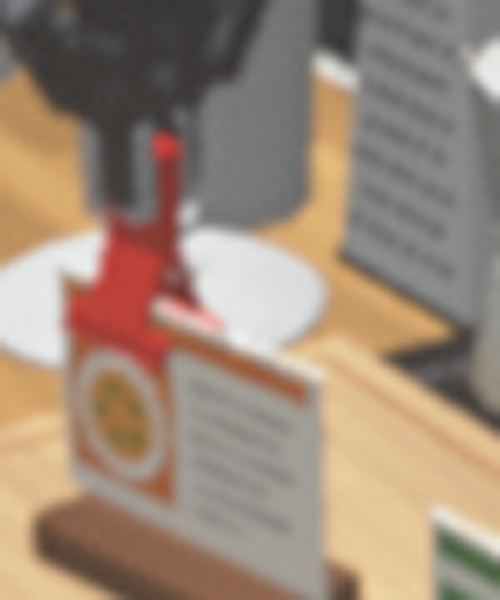

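The clip is fully squeezed (58 N, on the stop), with the jaws gaping around the card. I'll lift straight up.

Emit:
carry_out(plan="0 0 -0.1 0 0 0; 0 0 -0.2 0 0 0; 0 0 -0.3 0 0 0; 0 0 -0.4 0 0 0; 0 0 -0.4 0 0 0; 0 0 -0.4 0 0 0; 0 0 -0.4 0 0 0; 0 0 -0.2 0 0 0")

```text
time_s: 5.27
eef_pos: [0.4885, -0.0164, 0.2715]
eef_rot: [0.002, 0.633, 0.775, 0.001]
wrist_force: [0.4, 0.2, -0.5]
opening: 0.119
grasp_force: 58.3
```

Run:
```python
from plan import *
o=ctrl.get_obs();print(o["wrist_force"],o["opening"],o["grasp_force"])
plan([.4915,-.295,.27],6.7,16)
```

```text
[ 0.44619483  0.21644944 -0.49319032] 0.1188450744078242 58.29564347863197
at [ 0.4885 -0.0164  0.2715] heading 11.52 t 5.2667
-0.43 -0.08 0.0 0.0 0.0 0.05; -0.43 -0.08 0.0 0.0 0.0 0.05; -0.43 -0.08 0.0 0.0 0.0 0.05; -0.43 -0.08 0.0 0.0 0.0 0.05; -0.43 -0.07 0.0 0.0 0.0 0.05; -0.43 -0.07 0.0 0.0 0.0 0.05; -0.43 -0.07 0.0 0.0 0.0 0.05; -0.43 -0.07 0.0 0.0 0.0 0.05
-0.43 -0.06 0.0 0.0 0.0 0.05; -0.43 -0.06 0.0 0.0 0.0 0.05; -0.43 -0.06 0.0 0.0 0.0 0.05; -0.43 -0.06 0.0 0.0 0.0 0.05; -0.43 -0.06 0.0 0.0 0.0 0.05; -0.43 -0.05 0.0 0.0 0.0 0.05; -0.43 -0.05 0.0 0.0 0.0 0.05; -0.43 -0.05 0.0 0.0 0.0 0.05
```

Emit:
carry_out(plan="-0.43 -0.08 0 0 0 0.05; -0.43 -0.08 0 0 0 0.05; -0.43 -0.08 0 0 0 0.05; -0.43 -0.08 0 0 0 0.05; -0.43 -0.07 0 0 0 0.05; -0.43 -0.07 0 0 0 0.05; -0.43 -0.07 0 0 0 0.05; -0.43 -0.07 0 0 0 0.05")

```text
time_s: 5.93
eef_pos: [0.4889, -0.1566, 0.2687]
eef_rot: [0.0, 0.648, 0.762, 0.0]
wrist_force: [-0.6, 0.2, -0.6]
opening: 0.122
grasp_force: 58.3
```

Emit:
carry_out(plan="-0.43 -0.06 0 0 0 0.05; -0.43 -0.06 0 0 0 0.05; -0.43 -0.06 0 0 0 0.05; -0.43 -0.06 0 0 0 0.05; -0.43 -0.06 0 0 0 0.05; -0.43 -0.05 0 0 0 0.05; -0.43 -0.05 0 0 0 0.05; -0.43 -0.05 0 0 0 0.05")

```text
time_s: 6.6
eef_pos: [0.4909, -0.2958, 0.2685]
eef_rot: [0.0, 0.663, 0.748, 0.0]
wrist_force: [0.7, -0.4, 0.1]
opening: 0.122
grasp_force: 58.3
```

Run:
```python
from plan import *
import cv2
plan([.4915,-.295,.20],6.7,8)
load();s=K["side"]["pixels"]
T=np.array([.4915,-.294,.27])
u,v=proj("side",np.array([.4915,-.294,.19])).astype(int);print(u,v,proj("side",T),K["side"]["pixels"].shape)
cv2.imwrite("pics/g.png",cv2.resize(s[v-50:v+70,u-40:u+60,::-1],(500,600),interpolation=cv2.INTER_CUBIC))
t=K["top"]["pixels"][:,:,::-1]
```

```text
at [ 0.4909 -0.2958  0.2685] heading 6.92 t 6.6
0.0 0.0 0.21 0.0 -0.0 0.0; 0.0 0.0 0.21 0.0 -0.0 0.0; 0.0 0.0 0.21 0.0 -0.0 0.0; 0.0 0.0 0.21 0.0 -0.0 0.0; 0.0 0.0 0.21 0.0 -0.0 0.0; 0.0 0.0 0.21 0.0 -0.0 0.0; 0.0 0.0 0.21 0.0 -0.0 0.0; 0.0 0.0 0.21 0.0 -0.0 0.0
349 249 [349.80365211 215.27349285] (480, 640, 3)
```

View pics/g.png

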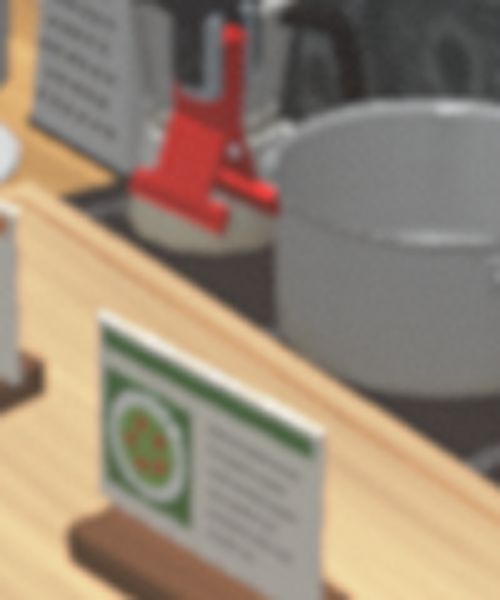

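Side crop: the clip is held level and gaping above the green card. Hinge right end is at px (356,229.4), the right lever tips at about (355.4,205), the front jaw lower edge at (335.4,239)-(354.2,245.4), and the back jaw right end at about (364.5,240.5).

Run:
```python
from plan import *
from scipy.optimize import least_squares
load();np.set_printoptions(precision=4,suppress=True)
a=np.radians(6.9);x=np.array([np.cos(a),np.sin(a),0]);y=np.array([-np.sin(a),np.cos(a),0]);z=np.array([0,0,1.])
T=np.array(ctrl.get_obs()["eef_pos"])
M=[((0,-.0175,0),(356.2,229.4)),((0,-.017,.048),(355.4,205)),((-.016,.028,-.031),(335.4,239)),((-.016,-.028,-.031),(354.2,245.4)),((.016,-.028,-.031),(364.5,240.5))]
f=lambda c:np.concatenate([proj("side",T+(c[0]+m[0])*x+(c[1]+m[1])*y+(c[2]+m[2])*z)-p for m,p in M])
r=least_squares(f,[0,0,-.02]);print("hinge rel TCP in card axes",r.x);print(r.fun.reshape(-1,2))
s=lambda X,Y:((X+.5)/5+309-.5,(Y+.5)/5+199-.5)
p=ray("side",*s(102,316),.135);q=ray("side",*s(323,434),.135);d=p-q
print(p,q,(p+q)/2,np.linalg.norm(d),np.degrees(np.arctan2(-d[0],d[1])))
```

```text
hinge rel TCP in card axes [-0.0255 -0.03   -0.0038]
[[-0.2618 -1.1541]
 [ 0.5968  1.0131]
 [-0.1259 -1.7834]
 [-0.8307  0.7204]
 [ 0.6177  1.1482]]
[ 0.482  -0.2267  0.135 ] [ 0.5001 -0.3686  0.135 ] [ 0.4911 -0.2976  0.135 ] 0.14308241265896318 7.286711948257969
```

Taking the hinge as centred between the pads, it sits at about (0, +2, -20) mm from the TCP. It is over the card's middle within about 2 mm, so I'll descend to TCP z ≈ 0.175.

Emit:
carry_out(plan="0 0 0.2 0 0 0; 0 0 0.3 0 0 0; 0 0 0.3 0 0 0; 0 0 0.3 0 0 0; 0 0 0.2 0 0 0; 0 0 0.1 0 0 0; 0 0 0 0 0 0; 0 0 0 0 0 0")

```text
time_s: 7.47
eef_pos: [0.491, -0.2945, 0.2124]
eef_rot: [-0.0, 0.663, 0.749, 0.0]
wrist_force: [0.4, -0.1, -0.5]
opening: 0.12
grasp_force: 58.3
```

Emit:
carry_out(plan="0 0 0.15 0 0 0; 0 0 0.15 0 0 0; 0 0 0.15 0 0 0; 0 0 0.15 0 0 0; 0 0 0.15 0 0 0; 0 0 0.1 0 0 0; 0 0 0.05 0 0 0; 0 0 0 0 0 0")

```text
time_s: 8.13
eef_pos: [0.4906, -0.2943, 0.1757]
eef_rot: [-0.001, 0.663, 0.749, 0.0]
wrist_force: [0.9, 1.0, -0.9]
opening: 0.121
grasp_force: 58.3
```

Run:
```python
from plan import *
import cv2
plan([.4911,-.296,.175],6.9,1)
o=ctrl.get_obs();print(o["wrist_force"],o["opening"],o["grasp_force"])
load();s=K["side"]["pixels"];t=K["top"]["pixels"]
a=cv2.resize(s[230:330,309:389,::-1],(480,600),interpolation=cv2.INTER_CUBIC)
b=cv2.resize(t[220:280,355:445,::-1],(320,213),interpolation=cv2.INTER_CUBIC)
cv2.imwrite("pics/i.png",np.hstack([a,np.vstack([b,np.zeros((387,320,3),np.uint8)])]))
```

```text
at [ 0.4906 -0.2943  0.1757] heading 6.93 t 8.1333
-0.04 0.01 0.02 -0.01 -0.01 0.01; [ 0.89539962  1.01305867 -0.9139132 ] 0.121373189242717 58.302447348833084
```

View pics/i.png

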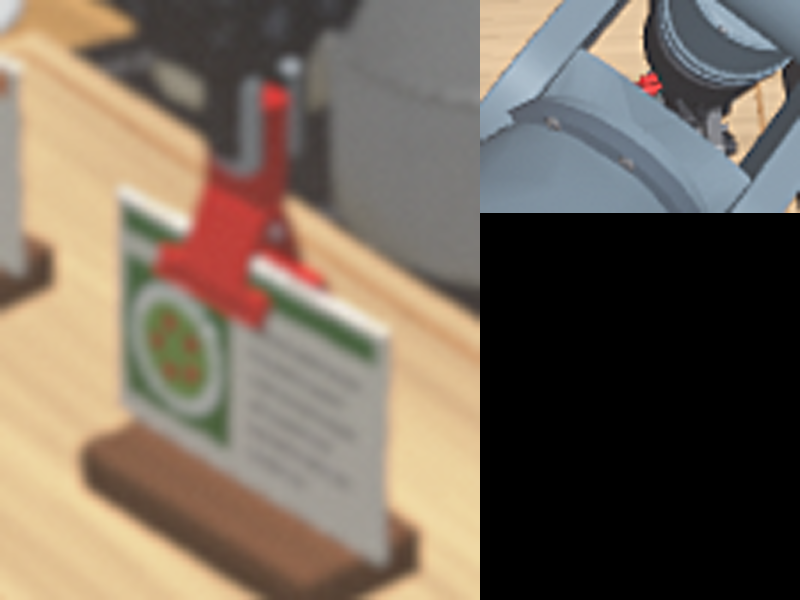

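The jaws straddle the green card: front jaw lower edge at px (335.3,275)-(353.2,284), back jaw behind the edge. I'll hold still for one call and check the clearance numerically.

Emit:
carry_out(plan="0 0 0 0 0 0; 0 0 0 0 0 0; 0 0 0 0 0 0; 0 0 0 0 0 0; 0 0 0 0 0 0; 0 0 0 0 0 0; 0 0 0 0 0 0; 0 0 0 0 0 0")

```text
time_s: 8.9
eef_pos: [0.4909, -0.2945, 0.1764]
eef_rot: [-0.0, 0.663, 0.749, -0.0]
wrist_force: [-0.1, -0.2, -1.4]
opening: 0.122
grasp_force: 58.3
```

Run:
```python
from plan import *
load();np.set_printoptions(precision=4,suppress=True)
o=ctrl.get_obs();T=np.array(o["eef_pos"]);print(T,o["wrist_force"],o["grasp_force"])
a=np.radians(6.9);x=np.array([np.cos(a),np.sin(a),0]);y=np.array([-np.sin(a),np.cos(a),0]);H=T+.002*y-[0,0,.0198]
for nm,m in(("FL 335.3,275",(-.016,.028,-.031)),("FR 353.2,284",(-.016,-.028,-.031)),("BR 362.3,278 or below",(.016,-.028,-.031)),("hinge R 355,268.5",(0,-.0175,0))):
    print(nm,proj("side",H+m[0]*x+m[1]*y+[0,0,m[2]]))
# card top-edge seen in the same crop vs the model
s=lambda X,Y:((X+.5)/6+309-.5,(Y+.5)/6+230-.5)
p=ray("side",*s(121,188),.135);q=ray("side",*s(389,333),.135);mid=(p+q)/2
print("card",p,q,mid,np.linalg.norm(p-q),"hinge rel card x,y",(H-mid)@x,(H-mid)@y)
```

```text
[ 0.4909 -0.2945  0.1765] [ 0.0761 -0.644   0.3229] 58.30307140946388
FL 335.3,275 [334.8819 273.6918]
FR 353.2,284 [351.839 283.133]
BR 362.3,278 or below [362.8862 278.4448]
hinge R 355,268.5 [354.2523 266.2758]
card [ 0.4839 -0.2227  0.135 ] [ 0.5013 -0.3678  0.135 ] [ 0.4926 -0.2952  0.135 ] 0.14611365479834956 hinge rel card x,y -0.0016004058986938416 0.0028984948331355273
```

The clip is centred within about 2 mm across the card and 3 mm along it. It reads no contact force and the levers are fully squeezed, so I'm handing in.

```bash
python3 -c "
from bench import ctrl
print(ctrl.hand_in())"
```

```text
the job is handed in; nothing more can be done
None
```

I handed the job in with the red clip held squeezed open over the middle of the green card's top edge (within about 3 mm), one jaw on each side; the pictures and force readings showed no sign of it touching the card, and the hand-in returned no verdict.

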